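Press out a leaf print: handle, point, round end

ROBOT

A 6-joint arm with a two-finger parallel gripper is mounted at the origin on the work surface. World frame = base frame: x ahead of the robot, y to its left, z up, the work surface at z = 0. Lengths are in m, angles in degrees, forces in N, time in s.
With the tool pointing down it reaches from about 0.25 to 0.775 m from the base axis. Payload 4 kg.
Tool frame: the origin (TCP) lies at the very end of the fingers, on their centre line; the grasp point (between the pads) lies 19 mm behind it (env.hold_point_z is the z of the grasp point in the tool frame, in m); z points along the fingers, y is the direction in which the jaws open and shut (so a half turn about z gives the same grasp; the last joint's range is limited). The gripper opens to 94 mm and grips with 3 to 60 N. Pads are 16 mm wide; open, the fingers measure 119 mm over their backs; the gripper's body (75 mm by 177 mm) begins 78 mm behind the grasp point.
Start: joints at [57.577, 4.996, 78.535, -0, 96.463, -5.907], TCP at [0.246, 0.492, 0.206] pointing down, gripper open.
Joint ranges: [-177.83, 177.83], [-43.37, 116.18], [15.69, 146.23], [-61.86, 241.86], [9.47, 152.12], [-147.06, 147.06]. Speed limits (degrees/s): [159.86, 159.86, 180, 180, 180, 180].

INTERFACE

Orientations are given as a 3x3 rotation matrix whose columns are the frame's x, y, z axes.
In Python, from plant import env gives the robot as it stands.
- The arm moves only by the tool jog_arm, never from a script. Its arguments are lists of equal length, an entry for each row: "dp": the shift along the tool's x, y, z each as a share of 0.075 m, from -1 to 1, a list of three; "rot": the turn, a rotation vector about the tool's x, y, z each as a share of pi rad, from -1 to 1, a list of three; "grip": the closure, from -1 (fully open) to 1 (shut), so that 0 is half open. In form: {"dp": [[tx, ty, tz], ...], "rot": [[rx, ry, rz], ...], "grip": [grip, ...]}. A call has 1 to 10 rows; each row shifts and turns the commanded pose from where the row before left it, along the tool's axes as they then stand; what a row does not reach is not made up. A row lasts 1/12 s, in which the tool goes at most 41.7 mm and 7.16 degrees, less where a joint would pass 70% of its speed; a pose out of reach is approached as far as the arm can. A call with a number of a shift or a turn outside -1 to 1 is refused whole. A call with a gripper value outside its range is refused whole. The fingers move at their own pace and stop on an object; "newtons" is the grip in N (left out, the last holds). Time passes only in rows, so rows that do not move let the fingers close. It gives the time, the measured TCP pose, the force and the opening at its end, in the units of the state.
- env.get_state(): the state, without advancing time (a new reading comes with each control period).
- env.grab_frame(name): name is "side" or "top"; returns a dict with "frame" (420x560x3 uint8, blue, green, red), "fx", "fy", "cx", "cy" (pixels), "R" (3x3) and "t" (3): a world point X has camera coordinates R X + t. Camera axes: x right, y down, z forward; pixel columns grow to the right and rows downward; lengths in m; the calibration is good to about 2 mm. A picture is of the moment at which its call begins. There is no depth.
- env.job_done(): hands the job in, once; it reports no verdict.
The state is a dict: "time": time; "joint_pos": joint angles; "dq": joint speeds; "joint_efforts": joint torques, N m; "eef_pos": TCP position; "eef_rot": TCP orientation; "contact_force": force on the tool from outside, world axes, zero at the start; "wrist_torque": the same for the moment, N m; "gripper_width": opening from 0.0 (shut) to 1.0 (fully open).
Only numpy, scipy, OpenCV 4.12 (cv2) and the standard library are available. Lean on these libraries where they do the work, as an engineer would, in place of code of your own. Each camera call takes 0.05 s, during which the arm holds its last target.

TASK

The leaf-shaped printing block already lies inked face down on the sheet, so pull its print by pressing straight down on its back with a fingertip: first on the square handle in the middle, then on the pointed end, then on the rounded end. Press each spot lightly for about half a second and come off it before going to the next; the block must not be pinched, lifted, slid or turned, or the print smears. Leave the block lying where it is, and leave the paper weights, the flower stamp, the sponge and the paint things alone.

Things in the scene. Friction and masses are not known exactly. Their poses are not given: they have to be found in the camera images.
- leaf_block: The printing block: loose teardrop (leaf) 208 mm long, 84 mm wide, at any angle on the sheet, about 0.25 kg. 12 mm of dark green inked foam underneath, then a 10 mm plywood back whose top is 22 mm above the underside. This body is the foam face: origin at the centre of its underside below the handle, 16 mm above the table; x runs along the block to the pointed end, z up.
- leaf_handle: The square wooden handle on the middle of the block's back: 40 mm along the block's x, 34 mm across, 30 mm tall above the plywood. Origin: centre of its top face, the spot to press (68 mm above the table); axes as the block's. The back sinks into the foam about 1 mm per 4.5 N pressed here, at most 7 mm, and springs back. 3 to 10 N prints well, over 20 N smears.
- leaf_point: The pointed end of the plywood back: from 30 to 108 mm from the block's centre along its +x, narrowing from 61 mm wide to a tip. Origin: on its top face 66 mm from the centre, the spot to press, where it is 38 mm wide (38 mm above the table); axes as the block's. It sinks about 1 mm per 2.5 N pressed here, and springs back. 3 to 10 N prints well, over 20 N smears.
- leaf_round: The rounded end of the plywood back: from 30 to 100 mm from the block's centre along its -x, up to 84 mm wide with a half-round end. Origin: on its top face 66 mm from the centre, the spot to press (38 mm above the table); axes as the block's. It sinks about 1 mm per 2.5 N pressed here, and springs back. 3 to 10 N prints well, over 20 N smears.
- board: The printing board, fixed: 340 mm (its x) by 420 mm (its y), 16 mm high, ply and grey felt under a cream sheet with flat pale green leaf prints (paint, no thickness). Origin: centre of its underside, on the table.
- weight_a: Bystander on a corner of the board: steel paper weight, 42 mm across, 38 mm tall with its brass knob; origin under its centre.
- weight_b: Bystander on another corner of the board: steel paper weight like weight_a; origin under its centre.
- flower_stamp: Bystander on a corner of the board: round plywood stamp, 64 mm across, with a 26 mm square handle, 42 mm tall; origin under its centre.
- sponge: Bystander on a corner of the board: yellow and green sponge, 44 x 32 x 34 mm; origin under its centre.
- pink_tube: Bystander beside the board: pink paint tube standing on its black cap, about 55 mm wide, 151 mm tall; origin under its centre.
- orange_tube: Bystander beside the board: orange paint tube standing on its black cap, about 55 mm wide, 161 mm tall; origin under its centre.
- brush_glass: Bystander beside the board: glass of brushes, 68 mm across and 90 mm tall, the brushes to about 215 mm and 50 mm from its axis; origin under its centre.
- paint_cup: Bystander beside the board: open grey-blue paint cup, 76 mm across, 88 mm tall; origin under its centre.
Mind the look-alikes: they are no part of the job. Of the things that look like the leaf_block, the smallest one is meant.

How it is judged (in metres and radians):
On the way, in this order (a step that is already met when the one before it is completed fails the run):
1. the handle is pressed lightly, and nothing else of the block (contact force between the fingers and leaf_handle above 1.5 N and contact force between the fingers and leaf_point below 0.5 N and contact force between the fingers and leaf_round below 0.5 N), for 0.15 s.
2. then the pointed end is pressed lightly, and nothing else of the block (contact force between the fingers and leaf_point above 1.5 N and contact force between the fingers and leaf_handle below 0.5 N and contact force between the fingers and leaf_round below 0.5 N), for 0.15 s.
3. then the rounded end is pressed lightly, and nothing else of the block (contact force between the fingers and leaf_round above 1.5 N and contact force between the fingers and leaf_handle below 0.5 N and contact force between the fingers and leaf_point below 0.5 N), for 0.15 s.
At the end, for the whole second after the job is handed in: The block lies flat (within 0.03 rad) and still where it was at the start, within 5 mm at its middle and 7 mm at its ends; the bystanders are within 15 mm of where they stood (distance of leaf_block from where it was at the start of the episode below 0.005 m and distance of each of leaf_point, leaf_round from where it was at the start of the episode below 0.007 m and angle between leaf_block's own z axis and vertical below 0.03 rad and linear speed of leaf_block below 0.01 m/s and distance of each of weight_a, weight_b, flower_stamp, sponge, pink_tube, orange_tube, brush_glass, paint_cup from where it was at the start of the episode below 0.015 m); the robot touches nothing.
It fails at once if the block is pressed hard: more than 20 N from the fingers or arm (contact force between any of the fingers, the arm and leaf_block above 20 N).
It fails at once if the block is lifted: more than 6 mm above where it lies (height (world z) of leaf_block above 0.022 m).
It fails at once if the block is tipped more than 0.2 rad (angle between leaf_block's own z axis and vertical above 0.2 rad).
It fails at once if the block is slid or turned: its middle 8 mm, or an end 15 mm, from where it lay (distance of leaf_block from where it was at the start of the episode above 0.008 m or distance of any of leaf_point, leaf_round from where it was at the start of the episode above 0.015 m).
It fails at once if a paper weight, the flower stamp, the sponge, a tube, the brush glass or the cup is moved more than 15 mm (distance of any of weight_a, weight_b, flower_stamp, sponge, pink_tube, orange_tube, brush_glass, paint_cup from where it was at the start of the episode above 0.015 m).
It also fails if it takes over 48 s, if anything falls off the work surface, if the arm or the gripper's body presses on something with over 40 N, if the wrist force passes 120 N, or if a joint passes its speed limit or range.

## Working session

There is one attempt and no reset: what is moved stays moved. The work goes in short steps, Python scripts to look and compute and a tool call to move; the robot and the scene stay as the last step left them, time stands still between calls to the robot, and variables do not carry over. Pictures are saved under pics/ and viewed, and the job is handed in when it is done.

Besides the shell and the picture viewer there is one more tool, called after "Emit:" as name(argument=value, ...), one argument or row to a line, values as JSON. jog_arm: Moves the arm, as the interface text tells. Shift numbers are shares of 0.075 m and turn numbers shares of pi rad, none past 1 either way. Its arguments: {"type":"object","properties":{"dp":{"type":"array","items":{"type":"array","items":{"type":"number","minimum":-1,"maximum":1}}},"rot":{"type":"array","items":{"type":"array","items":{"type":"number","minimum":-1,"maximum":1}}},"grip":{"type":"array","items":{"type":"number"}},"newtons":{"type":"number"}},"required":["dp","rot","grip"]}

```bash
mkdir -p pics; ls
python3 - <<'E'
from plant import env
import cv2
s=env.get_state()
print(s['time'],s['eef_pos'],s['eef_rot'],s['gripper_width'],s['contact_force'])
for n in('top','side'):
    f=env.grab_frame(n); cv2.imwrite(f'pics/{n}0.png',f['frame']); print(n,f['fx'],f['fy'],f['cx'],f['cy'],f['R'],f['t'])
    import pickle; pickle.dump(f,open(f'{n}0.pkl','wb'))
E
```

```text
pics
0.0 [0.24526329 0.49166749 0.20430663] [[-8.94802661e-01  4.46460289e-01 -1.18686179e-03]
 [ 4.46461813e-01  8.94800695e-01 -1.88827446e-03]
 [ 2.18965197e-04 -2.21952148e-03 -9.99997513e-01]] 0.9989554385223272 [ 0.28705027 -0.18253197 -0.1028018 ]
top 540.0160365880125 540.0160365880125 294.3772413134352 203.51609537962156 [[ 1.99909184e-02 -9.99789359e-01  4.64771980e-03]
 [-9.79093928e-01 -2.05178733e-02 -2.02371187e-01]
 [ 2.02423920e-01 -5.04968347e-04 -9.79297862e-01]] [-0.00242038  0.45827694  1.67308055]
side 404.77379474352614 404.77379474352614 287.59638810989554 210.9982547256504 [[ 0.72508309 -0.68858881 -0.0099978 ]
 [-0.49575316 -0.51184064 -0.70160385]
 [ 0.47799928  0.51367754 -0.71249707]] [-0.32355783  0.26838449  0.82011324]
```

View pics/top0.png

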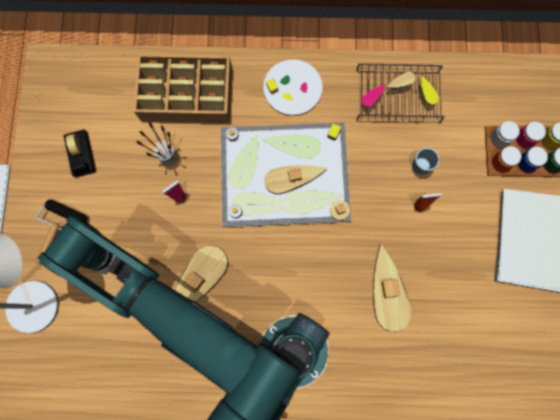

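View pics/side0.png

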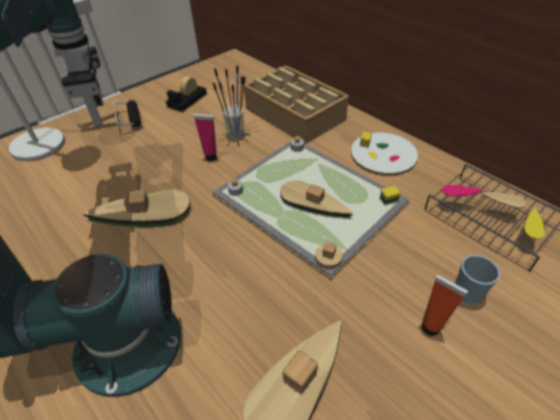

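The leaf block lies on the board, with its handle at about (295,175) in the top view, its point at about (327,170) and its round end at about (266,183). The two larger leaves are off the board. Next I'll measure the block in both views.

```bash
cat > h.py <<'E'
import numpy as np, pickle, cv2
def ray(f,u,v,z):
    d=f['R'].T@np.array([(u-f['cx'])/f['fx'],(v-f['cy'])/f['fy'],1]); c=-f['R'].T@f['t']
    return c+d*(z-c[2])/d[2]
def proj(f,X):
    p=f['R']@np.array(X)+f['t']; return np.array([f['fx']*p[0]/p[2]+f['cx'],f['fy']*p[1]/p[2]+f['cy']])
E
python3 - <<'E'
from h import *
out=[]
for n,(x0,x1,y0,y1) in dict(top=(215,360,115,235),side=(210,415,130,275)).items():
    f=pickle.load(open(n+'0.pkl','rb')); im=f['frame']
    c=cv2.resize(im[y0:y1,x0:x1],None,fx=3.8,fy=3.8,interpolation=cv2.INTER_CUBIC); cv2.imwrite(f'pics/{n}_z.png',c)
    hsv=cv2.cvtColor(im,cv2.COLOR_BGR2HSV)
    for (u,v) in ([(295,175),(280,182),(310,175),(240,160),(310,150)] if n=='top' else [(315,190),(295,195),(335,207),(300,170),(280,165)]): print(n,u,v,hsv[v,u])
E
```

```text
top 295 175 [ 17 133 205]
top 280 182 [ 20 101 207]
top 310 175 [ 24  90 216]
top 240 160 [ 42  49 223]
top 310 150 [ 41  55 222]
side 315 190 [ 16 112 168]
side 295 195 [ 19  90 172]
side 335 207 [ 20  89 189]
side 300 170 [ 43  45 177]
side 280 165 [ 44  60 169]
```

View pics/top_z.png

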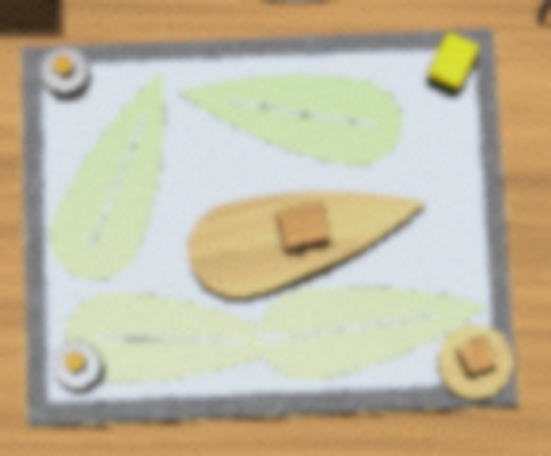

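View pics/side_z.png

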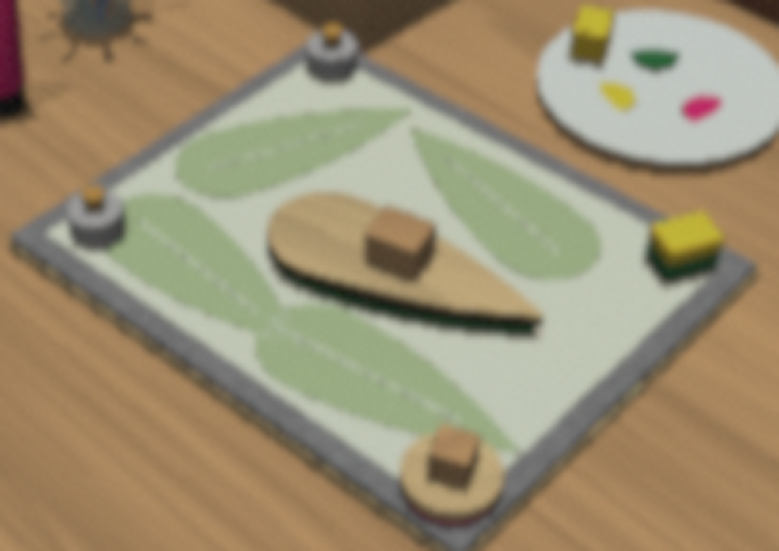

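Run:
```python
from h import *
for n,(x0,x1,y0,y1) in dict(top=(262,330,160,196),side=(276,356,176,222)).items():
    f=pickle.load(open(n+'0.pkl','rb')); K=6
    im=cv2.resize(f['frame'][y0:y1,x0:x1],None,fx=K,fy=K,interpolation=cv2.INTER_CUBIC)
    h=cv2.cvtColor(im,cv2.COLOR_BGR2HSV).astype(int)
    m=((h[...,0]<31)&(h[...,1]>62)&(h[...,2]>115)).astype(np.uint8)
    mh=((h[...,0]<19)&(h[...,1]>(112 if n=='top' else 98))&(h[...,2]>(150 if n=='top' else 140))).astype(np.uint8)
    def big(m):
        cs,_=cv2.findContours(cv2.morphologyEx(m,cv2.MORPH_OPEN,np.ones((5,5))),cv2.RETR_EXTERNAL,cv2.CHAIN_APPROX_NONE)
        return max(cs,key=cv2.contourArea)
    c=big(m); ch=big(mh)
    vis=im.copy(); cv2.drawContours(vis,[c],-1,(0,0,255),1); cv2.drawContours(vis,[ch],-1,(255,0,0),1); cv2.imwrite(f'pics/{n}_c.png',vis)
    un=lambda p:((p[0]+.5)/K-.5+x0,(p[1]+.5)/K-.5+y0)
    P=np.array([ray(f,*un(p),.038)[:2] for p in c[:,0]])
    H=np.array([ray(f,*un(p),.068)[:2] for p in ch[:,0]])
    rh=cv2.minAreaRect((H*1000).astype(np.float32)); print(n,'handle top',rh)
    # tip = farthest from centroid ; mask centroid
    M=cv2.moments((P*1000).astype(np.float32)); cen=np.array([M['m10'],M['m01']])/M['m00']
    mu=np.array([[M['mu20'],M['mu11']],[M['mu11'],M['mu02']]]); w,V=np.linalg.eigh(mu); ax=V[:,1]
    q=(P*1000-cen)@ax
    if abs(q.max())<abs(q.min()): ax=-ax;q=-q
    s=(P*1000-cen)@np.array([-ax[1],ax[0]])
    tip=P[q.argmax()]*1000
    print('area',M['m00'],'cen',cen,'axis',ax,np.degrees(np.arctan2(ax[1],ax[0])),'q',q.min(),q.max(),'s',s.min(),s.max(),'tip',tip)
    o=cen+ax*(q.max()-108); print('origin from tip',o,'from round',cen+ax*(q.min()+100))
    for name,d in (('pt',66),('rd',-66)): print(name,o+ax*d)
```

```text
top handle top ((550.6996459960938, 10.101964950561523), (32.305721282958984, 39.93730926513672), 14.167243003845215)
area 11632.579703866873 cen [546.34820804  21.92944971] axis [ 0.27149931 -0.96243863] -74.24649613666149 q -84.04763373978581 116.13946508566788 s -41.89959157911154 41.56414015198609 tip [577.90375608 -89.8409549 ]
origin from tip [548.55806717  14.09571404] from round [550.67926442   6.5762761 ]
pt [566.47702145 -49.42523587]
rd [530.63911289  77.61666395]
side handle top ((547.2455444335938, 6.31825065612793), (28.077045440673828, 38.424339294433594), 17.433794021606445)
area 10658.890548325438 cen [546.29599761  20.23898282] axis [ 0.27714364 -0.9608285 ] -73.91019830379345 q -84.13776369800117 120.8686245653573 s -43.41337286065993 45.3444405054331 tip [576.22677388 -96.92396612]
origin from tip [549.86245501   7.87444159] from round [550.69211545   4.99809412]
pt [568.15393499 -55.54023936]
rd [531.57097504  71.28912254]
```

View pics/top_c.png

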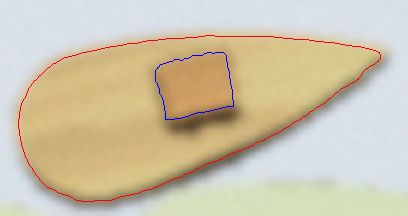

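View pics/side_c.png

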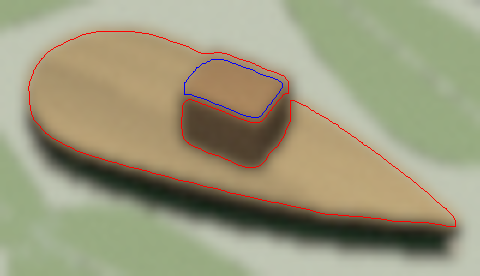

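Run:
```python
from h import *
t=pickle.load(open('top0.pkl','rb')); s=pickle.load(open('side0.pkl','rb'))
print('pink cap top-view',ray(t,180,200,0.01),'side',ray(s,210,156,0.0))
print('glass side',ray(s,235,137,0),'top',ray(t,168,158,0.09))
print('brush tips',[ray(t,*p,0.215) for p in((140,133),(155,125),(180,150))])
from plant import env
S=env.get_state(); R=S['eef_rot']
p=S['eef_pos']; print(p,S['contact_force'])
print((R.T@(np.array([0.550,0.0075,0.19])-p))/0.075)
```

```text
pink cap top-view [0.46973499 0.37948533 0.01      ] side [0.48381119 0.38771623 0.        ]
glass side [0.60180344 0.4128772  0.        ] top [0.58756175 0.40853214 0.09      ]
brush tips [array([0.62579047, 0.46543472, 0.215     ]), array([0.65149465, 0.42315131, 0.215     ]), array([0.57622334, 0.34460806, 0.215     ])]
[0.24529582 0.49172994 0.20443927] [-0.01766588 -0.06417965 -0.5605492 ]
[-6.5179045  -3.96297267  0.19909063]
```

Emit:
jog_arm(
  dp=[
    [-0.326, -0.198, 0],
    [-0.326, -0.198, 0],
    [-0.326, -0.198, 0],
    [-0.326, -0.198, 0],
    [-0.326, -0.198, 0],
    [-0.326, -0.198, 0],
    [-0.326, -0.198, 0],
    [-0.326, -0.198, 0],
    [-0.326, -0.198, 0],
    [-0.326, -0.198, 0],
  ],
  rot=[
    [0, 0, 0],
    [0, 0, 0],
    [0, 0, 0],
    [0, 0, 0],
    [0, 0, 0],
    [0, 0, 0],
    [0, 0, 0],
    [0, 0, 0],
    [0, 0, 0],
    [0, 0, 0],
  ],
  grip=[1, 1, 1, 1, 1, 1, 1, 1, 1, 1],
  newtons=10,
)

```text
time: 0.93
eef_pos: [0.3983, 0.2487, 0.205]
eef_rot: [[-0.895, 0.446, -0.001], [0.446, 0.895, -0.0], [0.0, -0.0, -1.0]]
contact_force: [0.5, 0.5, -0.3]
gripper_width: 0.328
```

Emit:
jog_arm(
  dp=[
    [-0.326, -0.198, 0],
    [-0.326, -0.198, 0],
    [-0.326, -0.198, 0],
    [-0.326, -0.198, 0],
    [-0.326, -0.198, 0],
    [-0.326, -0.198, 0],
    [-0.326, -0.198, 0],
    [-0.326, -0.198, 0],
    [-0.3, -0.18, 0],
    [0, 0, 0],
  ],
  rot=[
    [0, 0, 0],
    [0, 0, 0],
    [0, 0, 0],
    [0, 0, 0],
    [0, 0, 0],
    [0, 0, 0],
    [0, 0, 0],
    [0, 0, 0],
    [0, 0, 0],
    [0, 0, 0],
  ],
  grip=[1, 1, 1, 1, 1, 1, 1, 1, 1, 1],
)

```text
time: 1.77
eef_pos: [0.5356, 0.0305, 0.2042]
eef_rot: [[-0.893, 0.451, -0.001], [0.451, 0.893, -0.002], [0.0, -0.002, -1.0]]
contact_force: [-0.5, 0.2, 0.3]
gripper_width: 0.002
```

```bash
cat > go.py <<'E'
from h import *
import sys
from plant import env
S=env.get_state(); R=S['eef_rot']; p=S['eef_pos']
T={'h':(.550,.0075),'p':(.5677,-.0561),'r':(.5323,.0711)}[sys.argv[1]]; z=float(sys.argv[2])
print(S['time'],p,S['contact_force'],S['gripper_width'],R.round(3).tolist(),S['joint_pos'])
print('shares',(R.T@(np.array([*T,z])-p))/0.075)
E
python3 go.py h 0.09
```

```text
1.7667 [0.53558636 0.03046421 0.20416771] [-0.49326096  0.20708268  0.34150494] 0.002234490801202104 [[-0.893, 0.451, -0.001], [0.451, 0.893, -0.002], [0.0, -0.002, -1.0]] [ -2.7268137    3.33405195  80.45525672  -0.11348433  96.2666967
 -65.94313421]
shares [-0.30971636 -0.1833276   1.52261463]
```

Emit:
jog_arm(
  dp=[
    [-0.155, -0.092, 0.1],
    [-0.155, -0.092, 0.2],
    [0, 0, 0.3],
    [0, 0, 0.3],
    [0, 0, 0.3],
    [0, 0, 0.2],
    [0, 0, 0.12],
    [0, 0, 0],
    [0, 0, 0],
    [0, 0, 0],
  ],
  rot=[
    [0, 0, 0],
    [0, 0, 0],
    [0, 0, 0],
    [0, 0, 0],
    [0, 0, 0],
    [0, 0, 0],
    [0, 0, 0],
    [0, 0, 0],
    [0, 0, 0],
    [0, 0, 0],
  ],
  grip=[1, 1, 1, 1, 1, 1, 1, 1, 1, 1],
)

```text
time: 2.6
eef_pos: [0.5496, 0.0118, 0.0928]
eef_rot: [[-0.895, 0.446, 0.002], [0.446, 0.895, -0.0], [-0.002, 0.001, -1.0]]
contact_force: [-0.2, -0.5, 0.5]
gripper_width: 0.005
```

```bash
cat > look.py <<'E'
from h import *
import sys
from plant import env
v=[]
for n,(x0,x1,y0,y1) in dict(top=(240,350,110,225),side=(240,380,100,240)).items():
    f=env.grab_frame(n); v.append(cv2.resize(f['frame'][y0:y1,x0:x1],(399,399),interpolation=cv2.INTER_CUBIC))
    print(n,proj(f,env.get_state()['eef_pos']))
cv2.imwrite(f'pics/{sys.argv[1]}.png',np.hstack(v))
E
python3 look.py l1; python3 go.py h 0.075
```

```text
top [293.50674853 171.90166281]
side [313.77682881 181.0973171 ]
2.7 [0.54982264 0.01167677 0.0931688 ] [ 0.24851052 -0.21610168  0.38666533] 0.00350410737840754 [[-0.895, 0.446, 0.003], [0.446, 0.895, -0.0], [-0.003, 0.001, -1.0]] [-4.69400599e+00  7.65851902e+00  8.85065542e+01  5.24885605e-03
  8.36567581e+01 -6.81938343e+01]
shares [-0.02627465 -0.04908391  0.24226595]
```

View pics/l1.png

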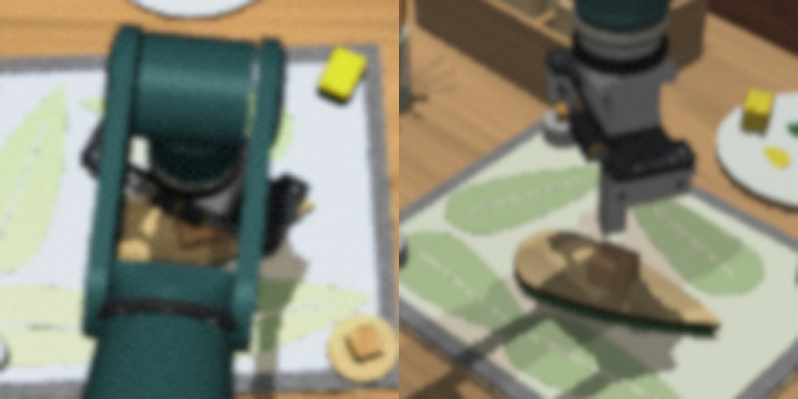

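The side view shows the shut fingertips at about (315,180), which is where the TCP projects, just above the handle. I'll correct the 4 mm offset and go down in small steps.

Emit:
jog_arm(
  dp=[
    [-0.026, -0.05, 0],
    [0, 0, 0.1],
    [0, 0, 0.1],
    [0, 0, 0.04],
    [0, 0, 0],
    [0, 0, 0],
    [0, 0, 0],
  ],
  rot=[
    [0, 0, 0],
    [0, 0, 0],
    [0, 0, 0],
    [0, 0, 0],
    [0, 0, 0],
    [0, 0, 0],
    [0, 0, 0],
  ],
  grip=[1, 1, 1, 1, 1, 1, 1],
)

```text
time: 3.28
eef_pos: [0.5489, 0.0074, 0.0734]
eef_rot: [[-0.895, 0.446, -0.0], [0.446, 0.895, 0.0], [0.0, 0.0, -1.0]]
contact_force: [-0.3, -0.1, -0.8]
gripper_width: 0.004
```

```bash
python3 go.py h 0.068
```

```text
3.2833 [0.54887053 0.00743096 0.07340093] [-0.26855948 -0.12455372 -0.78668143] 0.0037853620089316467 [[-0.895, 0.446, -0.0], [0.446, 0.895, 0.0], [0.0, 0.0, -1.0]] [-5.14698854e+00  8.49051148e+00  8.99108210e+01  6.73785971e-03
  8.16028957e+01 -6.86304166e+01]
shares [-0.01307236  0.00754151  0.0720116 ]
```

Going down 3 mm, then about 1 mm per call.

Emit:
jog_arm(
  dp=[
    [0, 0, 0.02],
    [0, 0, 0.02],
    [0, 0, 0.01],
    [0, 0, 0],
  ],
  rot=[
    [0, 0, 0],
    [0, 0, 0],
    [0, 0, 0],
    [0, 0, 0],
  ],
  grip=[1, 1, 1, 1],
)

```text
time: 3.62
eef_pos: [0.5487, 0.0074, 0.0695]
eef_rot: [[-0.895, 0.446, -0.0], [0.446, 0.895, 0.0], [0.0, -0.0, -1.0]]
contact_force: [-0.2, -0.7, -0.4]
gripper_width: 0.004
```

Emit:
jog_arm(
  dp=[
    [0, 0, 0.013],
    [0, 0, 0],
    [0, 0, 0],
  ],
  rot=[
    [0, 0, 0],
    [0, 0, 0],
    [0, 0, 0],
  ],
  grip=[1, 1, 1],
)

```text
time: 3.87
eef_pos: [0.5488, 0.0074, 0.0687]
eef_rot: [[-0.895, 0.446, 0.0], [0.446, 0.895, 0.0], [0.0, 0.0, -1.0]]
contact_force: [0.1, 0.5, -0.2]
gripper_width: 0.005
```

Emit:
jog_arm(
  dp=[
    [0, 0, 0.013],
    [0, 0, 0],
    [0, 0, 0],
  ],
  rot=[
    [0, 0, 0],
    [0, 0, 0],
    [0, 0, 0],
  ],
  grip=[1, 1, 1],
)

```text
time: 4.12
eef_pos: [0.549, 0.0074, 0.0682]
eef_rot: [[-0.895, 0.446, 0.001], [0.446, 0.895, 0.0], [-0.001, 0.0, -1.0]]
contact_force: [-0.5, -0.2, 1.9]
gripper_width: 0.001
```

Emit:
jog_arm(
  dp=[
    [0, 0, 0.009],
    [0, 0, 0],
  ],
  rot=[
    [0, 0, 0],
    [0, 0, 0],
  ],
  grip=[1, 1],
)

```text
time: 4.28
eef_pos: [0.5491, 0.0074, 0.0677]
eef_rot: [[-0.895, 0.446, 0.001], [0.446, 0.895, -0.0], [-0.001, 0.0, -1.0]]
contact_force: [-1.0, 0.7, 4.3]
gripper_width: 0.008
```

Emit:
jog_arm(
  dp=[
    [0, 0, 0.004],
    [0, 0, 0],
    [0, 0, 0],
    [0, 0, 0],
    [0, 0, 0],
  ],
  rot=[
    [0, 0, 0],
    [0, 0, 0],
    [0, 0, 0],
    [0, 0, 0],
    [0, 0, 0],
  ],
  grip=[1, 1, 1, 1, 1],
)

```text
time: 4.7
eef_pos: [0.5491, 0.0074, 0.0674]
eef_rot: [[-0.895, 0.446, 0.001], [0.446, 0.895, -0.0], [-0.001, 0.0, -1.0]]
contact_force: [-0.8, 0.1, 5.8]
gripper_width: 0.003
```

Emit:
jog_arm(
  dp=[
    [0, 0, -0.03],
    [0, 0, -0.1],
    [0, 0, -0.2],
    [0, 0, 0],
    [0, 0, 0],
  ],
  rot=[
    [0, 0, 0],
    [0, 0, 0],
    [0, 0, 0],
    [0, 0, 0],
    [0, 0, 0],
  ],
  grip=[1, 1, 1, 1, 1],
)

```text
time: 5.12
eef_pos: [0.5495, 0.0074, 0.0922]
eef_rot: [[-0.895, 0.446, 0.002], [0.446, 0.895, -0.0], [-0.002, 0.001, -1.0]]
contact_force: [-0.2, 0.0, 0.5]
gripper_width: 0.007
```

```bash
python3 go.py p 0.09
```

```text
5.1167 [0.54949009 0.00737117 0.09217752] [-0.15201639  0.03107981  0.52858561] 0.006851526311233801 [[-0.895, 0.446, 0.002], [0.446, 0.895, -0.0], [-0.002, 0.001, -1.0]] [-5.14640549e+00  7.70079978e+00  8.85758025e+01  5.13947514e-03
  8.36166811e+01 -6.86284088e+01]
shares [-0.59505861 -0.64886032  0.02955214]
```

The handle press reached 5.8 N and held for about half a second. Next is the pointed end.

Emit:
jog_arm(
  dp=[
    [-0.15, -0.162, 0],
    [-0.15, -0.162, 0],
    [-0.15, -0.162, 0],
    [-0.145, -0.163, 0],
    [0, 0, 0.2],
    [0, 0, 0.2],
    [0, 0, 0.15],
    [0, 0, 0],
    [0, 0, 0],
  ],
  rot=[
    [0, 0, 0],
    [0, 0, 0],
    [0, 0, 0],
    [0, 0, 0],
    [0, 0, 0],
    [0, 0, 0],
    [0, 0, 0],
    [0, 0, 0],
    [0, 0, 0],
  ],
  grip=[1, 1, 1, 1, 1, 1, 1, 1, 1],
)

```text
time: 5.87
eef_pos: [0.566, -0.0557, 0.0488]
eef_rot: [[-0.895, 0.446, -0.003], [0.446, 0.895, 0.001], [0.003, -0.001, -1.0]]
contact_force: [0.3, 0.4, 0.5]
gripper_width: 0.005
```

```bash
python3 go.py p 0.042; python3 look.py l2
```

```text
5.8667 [ 0.566      -0.05573746  0.04882599] [0.30586682 0.37668554 0.47492863] 0.0049865946101647065 [[-0.895, 0.446, -0.003], [0.446, 0.895, 0.001], [0.003, -0.001, -1.0]] [-1.13370149e+01  1.21733823e+01  8.85628981e+01  2.35261191e-03
  7.94368810e+01 -7.48319466e+01]
shares [-0.02270781  0.00585843  0.09094271]
top [314.54325525 170.68495697]
side [337.22178645 203.12965863]
```

View pics/l2.png

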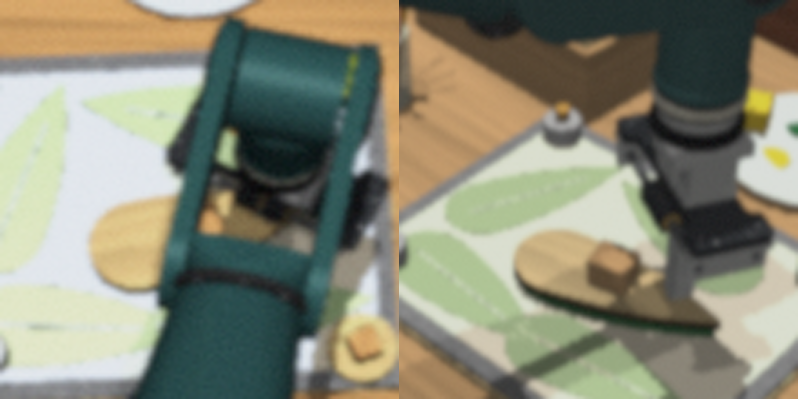

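The fingertips at about (679,298) in the zoomed side view are over the pointed end and clear of the handle. I'll go down on it.

Emit:
jog_arm(
  dp=[
    [-0.02, 0, 0.03],
    [0, 0, 0.04],
    [0, 0, 0.02],
    [0, 0, 0],
    [0, 0, 0],
  ],
  rot=[
    [0, 0, 0],
    [0, 0, 0],
    [0, 0, 0],
    [0, 0, 0],
    [0, 0, 0],
  ],
  grip=[1, 1, 1, 1, 1],
)

```text
time: 6.38
eef_pos: [0.5683, -0.0567, 0.0435]
eef_rot: [[-0.895, 0.446, -0.0], [0.446, 0.895, 0.0], [0.0, 0.0, -1.0]]
contact_force: [0.3, -0.3, 0.2]
gripper_width: 0.002
```

Emit:
jog_arm(
  dp=[
    [0, 0, 0.015],
    [0, 0, 0.012],
    [0, 0, 0],
  ],
  rot=[
    [0, 0, 0],
    [0, 0, 0],
    [0, 0, 0],
  ],
  grip=[1, 1, 1],
)

```text
time: 6.63
eef_pos: [0.5682, -0.0567, 0.0413]
eef_rot: [[-0.895, 0.446, -0.0], [0.446, 0.895, 0.0], [0.0, -0.0, -1.0]]
contact_force: [0.3, -0.1, 0.2]
gripper_width: 0.006
```

Emit:
jog_arm(
  dp=[
    [0, 0, 0.015],
    [0, 0, 0.01],
    [0, 0, 0],
    [0, 0, 0],
  ],
  rot=[
    [0, 0, 0],
    [0, 0, 0],
    [0, 0, 0],
    [0, 0, 0],
  ],
  grip=[1, 1, 1, 1],
)

```text
time: 6.97
eef_pos: [0.5684, -0.0567, 0.0396]
eef_rot: [[-0.895, 0.446, -0.0], [0.446, 0.895, 0.0], [0.0, 0.0, -1.0]]
contact_force: [-0.5, 0.3, 1.1]
gripper_width: 0.005
```

Emit:
jog_arm(
  dp=[
    [0, 0, 0.013],
    [0, 0, 0],
    [0, 0, 0],
  ],
  rot=[
    [0, 0, 0],
    [0, 0, 0],
    [0, 0, 0],
  ],
  grip=[1, 1, 1],
)

```text
time: 7.22
eef_pos: [0.5684, -0.0567, 0.0386]
eef_rot: [[-0.895, 0.446, -0.0], [0.446, 0.895, 0.0], [0.0, 0.0, -1.0]]
contact_force: [-0.5, 0.6, -0.4]
gripper_width: 0.003
```

Emit:
jog_arm(
  dp=[
    [0, 0, 0.013],
    [0, 0, 0],
    [0, 0, 0],
  ],
  rot=[
    [0, 0, 0],
    [0, 0, 0],
    [0, 0, 0],
  ],
  grip=[1, 1, 1],
)

```text
time: 7.47
eef_pos: [0.5686, -0.0568, 0.0381]
eef_rot: [[-0.895, 0.447, 0.001], [0.447, 0.895, -0.0], [-0.0, 0.0, -1.0]]
contact_force: [0.8, 0.8, 1.9]
gripper_width: 0.003
```

Emit:
jog_arm(
  dp=[
    [0, 0, 0.013],
    [0, 0, 0],
    [0, 0, 0],
  ],
  rot=[
    [0, 0, 0],
    [0, 0, 0],
    [0, 0, 0],
  ],
  grip=[1, 1, 1],
)

```text
time: 7.72
eef_pos: [0.5686, -0.0568, 0.0372]
eef_rot: [[-0.895, 0.446, 0.001], [0.446, 0.895, -0.0], [-0.001, 0.0, -1.0]]
contact_force: [-0.4, -0.0, 3.9]
gripper_width: 0.001
```

Emit:
jog_arm(
  dp=[
    [0, 0, 0.007],
    [0, 0, 0],
    [0, 0, 0],
    [0, 0, 0],
    [0, 0, 0],
  ],
  rot=[
    [0, 0, 0],
    [0, 0, 0],
    [0, 0, 0],
    [0, 0, 0],
    [0, 0, 0],
  ],
  grip=[1, 1, 1, 1, 1],
)

```text
time: 8.13
eef_pos: [0.5686, -0.0569, 0.0366]
eef_rot: [[-0.895, 0.446, 0.001], [0.446, 0.895, -0.0], [-0.001, 0.0, -1.0]]
contact_force: [-1.2, -0.3, 5.9]
gripper_width: 0.005
```

Emit:
jog_arm(
  dp=[
    [0, 0, -0.03],
    [0, 0, -0.1],
    [0, 0, -0.3],
    [0, 0, -0.32],
    [0, 0, 0],
    [0, 0, 0],
  ],
  rot=[
    [0, 0, 0],
    [0, 0, 0],
    [0, 0, 0],
    [0, 0, 0],
    [0, 0, 0],
    [0, 0, 0],
  ],
  grip=[1, 1, 1, 1, 1, 1],
)

```text
time: 8.63
eef_pos: [0.5694, -0.0567, 0.0937]
eef_rot: [[-0.895, 0.446, 0.003], [0.446, 0.895, -0.0], [-0.003, 0.001, -1.0]]
contact_force: [-0.3, -0.5, 0.3]
gripper_width: 0.004
```

```bash
python3 go.py r 0.092;python3 look.py l3
```

```text
8.6333 [ 0.56937349 -0.0567486   0.09374902] [-0.2820761  -0.48348955  0.27986539] 0.003820055602242855 [[-0.895, 0.446, 0.003], [0.446, 0.895, -0.0], [-0.003, 0.001, -1.0]] [-1.13808322e+01  1.03885655e+01  8.53132381e+01  1.99357647e-02
  8.41202987e+01 -7.48735754e+01]
shares [1.20326402 1.3047664  0.02131577]
top [315.34365954 166.76459903]
side [338.70143444 191.5121625 ]
```

View pics/l3.png

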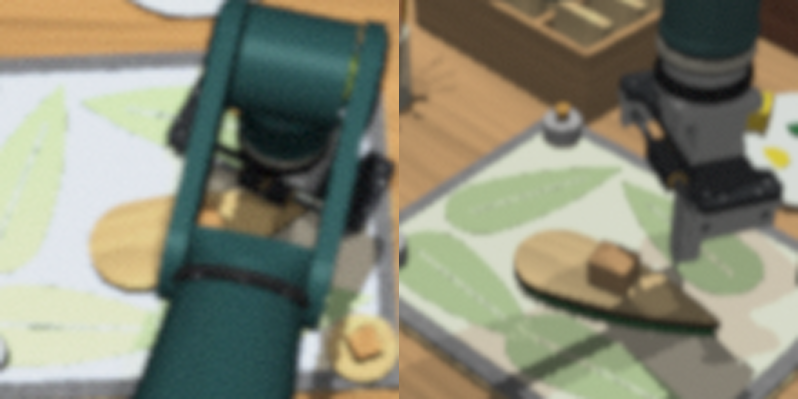

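The pointed end was pressed to 5.9 N and released, and the block in the side view has not moved. At z = 0.094 the fingertips clear the handle, so I'll cross to the rounded end.

Emit:
jog_arm(
  dp=[
    [0.2, 0.217, 0],
    [0.2, 0.217, 0],
    [0.2, 0.217, 0],
    [0.2, 0.217, 0],
    [0.2, 0.217, 0],
    [0.2, 0.217, 0],
    [0, 0, 0],
    [0, 0, 0.2],
    [0, 0, 0.2],
    [0, 0, 0],
  ],
  rot=[
    [0, 0, 0],
    [0, 0, 0],
    [0, 0, 0],
    [0, 0, 0],
    [0, 0, 0],
    [0, 0, 0],
    [0, 0, 0],
    [0, 0, 0],
    [0, 0, 0],
    [0, 0, 0],
  ],
  grip=[1, 1, 1, 1, 1, 1, 1, 1, 1, 1],
)

```text
time: 9.57
eef_pos: [0.5283, 0.0703, 0.0578]
eef_rot: [[-0.895, 0.446, -0.009], [0.446, 0.895, -0.001], [0.007, -0.004, -1.0]]
contact_force: [-1.0, -0.3, -0.6]
gripper_width: 0.005
```

```bash
python3 go.py r 0.044;python3 look.py l4
```

```text
9.5667 [0.52829752 0.0703004  0.05777077] [-1.04859247 -0.27497483 -0.61900887] 0.004925767736403581 [[-0.895, 0.446, -0.009], [0.446, 0.895, -0.001], [0.007, -0.004, -1.0]] [ 1.49720996e+00  7.62376186e+00  9.27725348e+01 -2.10836227e-02
  8.00999214e+01 -6.19864975e+01]
shares [-0.04436594  0.03416718  0.18313555]
top [274.99971549 180.53074953]
side [292.14723557 183.21653174]
```

View pics/l4.png

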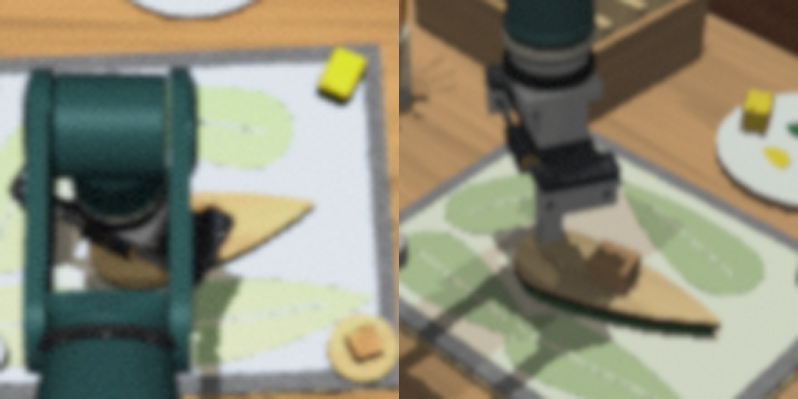

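The fingertips at about (550,240) in the zoomed side view are over the rounded end and clear of the handle. The arm was still settling, so I'll let it come to rest and read the position again.

Emit:
jog_arm(
  dp=[
    [0, 0, 0.06],
    [0, 0, 0],
    [0, 0, 0],
    [0, 0, 0],
  ],
  rot=[
    [0, 0, 0],
    [0, 0, 0],
    [0, 0, 0],
    [0, 0, 0],
  ],
  grip=[1, 1, 1, 1],
)

```text
time: 10.0
eef_pos: [0.5319, 0.0707, 0.0585]
eef_rot: [[-0.895, 0.447, 0.001], [0.447, 0.895, 0.0], [-0.001, 0.001, -1.0]]
contact_force: [-0.7, 0.3, -0.1]
gripper_width: 0.01
```

```bash
python3 go.py r 0.042
```

```text
10.0 [0.53186666 0.07068989 0.05851216] [-0.65253035  0.2985308  -0.14045277] 0.009508887580838654 [[-0.895, 0.447, 0.001], [0.447, 0.895, 0.0], [-0.001, 0.001, -1.0]] [ 1.51384595e+00  7.61018427e+00  9.26965494e+01  2.34055150e-03
  7.96331158e+01 -6.19585202e+01]
shares [-0.00252752  0.00735654  0.22016848]
```

Emit:
jog_arm(
  dp=[
    [0, 0, 0.08],
    [0, 0, 0.08],
    [0, 0, 0.05],
    [0, 0, 0],
    [0, 0, 0],
    [0, 0, 0],
  ],
  rot=[
    [0, 0, 0],
    [0, 0, 0],
    [0, 0, 0],
    [0, 0, 0],
    [0, 0, 0],
    [0, 0, 0],
  ],
  grip=[1, 1, 1, 1, 1, 1],
)

```text
time: 10.5
eef_pos: [0.5315, 0.0709, 0.0421]
eef_rot: [[-0.895, 0.446, -0.0], [0.446, 0.895, 0.0], [0.0, 0.0, -1.0]]
contact_force: [0.3, -0.8, 0.4]
gripper_width: 0.002
```

Emit:
jog_arm(
  dp=[
    [0, 0, 0.013],
    [0, 0, 0.013],
    [0, 0, 0],
    [0, 0, 0],
  ],
  rot=[
    [0, 0, 0],
    [0, 0, 0],
    [0, 0, 0],
    [0, 0, 0],
  ],
  grip=[1, 1, 1, 1],
)

```text
time: 10.83
eef_pos: [0.5315, 0.0708, 0.0403]
eef_rot: [[-0.895, 0.446, 0.0], [0.446, 0.895, 0.0], [-0.0, 0.0, -1.0]]
contact_force: [0.7, -0.4, -0.6]
gripper_width: 0.006
```

Emit:
jog_arm(
  dp=[
    [0, 0, 0.013],
    [0, 0, 0.007],
    [0, 0, 0],
    [0, 0, 0],
  ],
  rot=[
    [0, 0, 0],
    [0, 0, 0],
    [0, 0, 0],
    [0, 0, 0],
  ],
  grip=[1, 1, 1, 1],
)

```text
time: 11.17
eef_pos: [0.5314, 0.0708, 0.0387]
eef_rot: [[-0.895, 0.446, -0.0], [0.446, 0.895, 0.0], [0.0, 0.0, -1.0]]
contact_force: [0.0, 0.6, -0.7]
gripper_width: 0.005
```

Emit:
jog_arm(
  dp=[
    [0, 0, 0.013],
    [0, 0, 0],
    [0, 0, 0],
  ],
  rot=[
    [0, 0, 0],
    [0, 0, 0],
    [0, 0, 0],
  ],
  grip=[1, 1, 1],
)

```text
time: 11.42
eef_pos: [0.5316, 0.0709, 0.038]
eef_rot: [[-0.895, 0.446, 0.0], [0.446, 0.895, 0.0], [-0.0, 0.0, -1.0]]
contact_force: [0.3, 0.4, 1.2]
gripper_width: 0.003
```

Emit:
jog_arm(
  dp=[
    [0, 0, 0.01],
    [0, 0, 0],
    [0, 0, 0],
  ],
  rot=[
    [0, 0, 0],
    [0, 0, 0],
    [0, 0, 0],
  ],
  grip=[1, 1, 1],
)

```text
time: 11.67
eef_pos: [0.5316, 0.0709, 0.0374]
eef_rot: [[-0.895, 0.446, 0.0], [0.446, 0.895, 0.0], [-0.0, 0.0, -1.0]]
contact_force: [0.1, 0.2, 3.3]
gripper_width: 0.007
```

Emit:
jog_arm(
  dp=[
    [0, 0, 0.013],
    [0, 0, 0],
    [0, 0, 0],
    [0, 0, 0],
    [0, 0, 0],
    [0, 0, 0],
  ],
  rot=[
    [0, 0, 0],
    [0, 0, 0],
    [0, 0, 0],
    [0, 0, 0],
    [0, 0, 0],
    [0, 0, 0],
  ],
  grip=[1, 1, 1, 1, 1, 1],
)

```text
time: 12.17
eef_pos: [0.5317, 0.071, 0.0366]
eef_rot: [[-0.895, 0.446, 0.001], [0.446, 0.895, 0.0], [-0.0, 0.001, -1.0]]
contact_force: [-1.4, 1.8, 5.2]
gripper_width: 0.009
```

Emit:
jog_arm(
  dp=[
    [0, 0, -0.03],
    [0, 0, -0.1],
    [0, 0, -0.3],
    [0, 0, -0.4],
    [0, 0, -0.4],
    [0, 0, -0.4],
    [0, 0, -0.4],
    [0, 0, 0],
    [0, 0, 0],
  ],
  rot=[
    [0, 0, 0],
    [0, 0, 0],
    [0, 0, 0],
    [0, 0, 0],
    [0, 0, 0],
    [0, 0, 0],
    [0, 0, 0],
    [0, 0, 0],
    [0, 0, 0],
  ],
  grip=[1, 1, 1, 1, 1, 1, 1, 1, 1],
)

```text
time: 12.92
eef_pos: [0.5326, 0.0707, 0.1906]
eef_rot: [[-0.895, 0.447, 0.005], [0.447, 0.895, 0.0], [-0.004, 0.002, -1.0]]
contact_force: [0.8, 0.5, -0.8]
gripper_width: 0.005
```

Emit:
jog_arm(
  dp=[
    [0.3, 0.18, 0],
    [0.3, 0.18, 0],
    [0.3, 0.18, 0],
    [0.3, 0.18, 0],
    [0.3, 0.18, 0],
    [0.3, 0.18, 0],
    [0.3, 0.18, 0],
    [0.3, 0.18, 0],
    [0, 0, 0],
    [0, 0, 0],
  ],
  rot=[
    [0, 0, 0],
    [0, 0, 0],
    [0, 0, 0],
    [0, 0, 0],
    [0, 0, 0],
    [0, 0, 0],
    [0, 0, 0],
    [0, 0, 0],
    [0, 0, 0],
    [0, 0, 0],
  ],
  grip=[1, 1, 1, 1, 1, 1, 1, 1, 1, 1],
)

```text
time: 13.75
eef_pos: [0.4172, 0.248, 0.1863]
eef_rot: [[-0.896, 0.444, -0.003], [0.444, 0.896, -0.002], [0.002, -0.003, -1.0]]
contact_force: [0.4, 0.6, 0.3]
gripper_width: 0.006
```

Run:
```python
from h import *
from plant import env
v=[]
for n,(x0,x1,y0,y1) in dict(top=(215,360,115,235),side=(210,415,130,275)).items():
    f=env.grab_frame(n); g=pickle.load(open(n+'0.pkl','rb'))
    a=f['frame'][y0:y1,x0:x1];b=g['frame'][y0:y1,x0:x1]
    d=cv2.absdiff(cv2.GaussianBlur(a,(3,3),0),cv2.GaussianBlur(b,(3,3),0)); print(n,d.max(),(d.max(2)>25).sum())
    v.append(np.vstack([cv2.resize(a,(390,280)),cv2.resize(cv2.convertScaleAbs(d,alpha=4),(390,280))]))
cv2.imwrite('pics/end.png',np.hstack(v))
S=env.get_state(); print(S['time'],S['eef_pos'],S['contact_force'])
```

```text
top 213 1521
side 103 1409
13.85 [0.41840796 0.24700061 0.18691123] [0.57244876 0.33588864 0.36698049]
```

View pics/end.png

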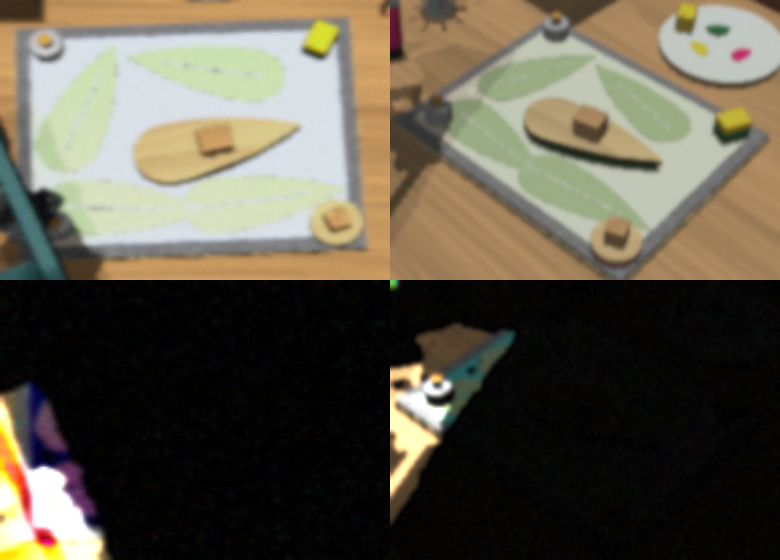

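In both views the difference from the start images is nil over the block. The only changes come from the arm and its shadow. I'll hand the job in.

```bash
python3 -c "
from plant import env
print(env.job_done()); s=env.get_state(); print(s['time'],s['contact_force'])"
```

```text
the job is handed in; nothing more can be done
None
the job is handed in; nothing more can be done
```

I pressed the smallest leaf block, the one on the board, in the order asked with the gripper shut, then handed the job in at about 14 s. `job_done` gave no verdict.

| Spot | Highest force read | Time pressed |
|---|---|---|
| Handle | 5.8 N | about 0.5 s |
| Pointed end | 5.9 N | about 0.5 s |
| Rounded end | 5.2 N | about 0.5 s |

I came fully off each spot before moving to the next, and the force fell back to sensor noise each time.

**Block:** the last pictures match the first ones over the block in both views, so it has not visibly moved.

**Bystanders:** the flower stamp, the sponge and the far paper weight also match. The arm or its shadow covered the near-left paper weight. It still looked in place in the side view, but I could not compare it. I did not compare the tubes, the glass or the cup; the arm passed well clear of them.

**Readings:** nothing else failed. Sideways force while pressing stayed under about 2.3 N. The arm's position readings lagged by a few mm just after fast moves, so I let it settle before going down on the rounded end.

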